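# Seat a square tube in the drill jig and snap the clamp over

## Task

With closed fingertips, push the capped square tube along its guide rails until its front end is fully home against the blue end stop of the drill jig. Then push the red-gripped clamp handle over past its centre so that it snaps shut and its rubber pad presses on the tube. Only push: do not pinch or lift the tube or take the handle between the fingers, and leave the other things on the bench where they are.

Things in the scene. Friction and masses are not known exactly. Their poses are not given: they have to be found in the camera images.
- jig: Drill jig fixed to the bench (place and yaw vary): aluminium base plate 210 x 180 x 12 mm (x -110 to 100, y -60 to 120 mm). Origin: at bench level below the tube track's centre line. x = direction to push the tube, y = towards the clamp, z up. On the side away from the clamp stands a steel drill-bush block, top 57 mm above the bench, at x 25 to 65, y -36 to -56 mm.
- track (a point): Near end of the tube's track, on its centre line and floor (12 mm above the bench), at jig x -35, y 0 mm; axes as the jig's. From here two dark steel rails run 110 mm to the stop, 43 mm apart, tops 24 mm above the bench. Behind here (jig -x) the plate is bare but for screw heads at its corners.
- stop_face (a point): Middle of the face of the blue end stop, 32 mm above the bench, at jig x 75, y 0 mm; axes as the jig's. The stop is 20 mm thick, 76 mm wide, top 54 mm above the bench. The tube is home when tube_front meets this point.
- tube: Loose capped steel square tube, 40 x 40 x 120 mm, about 0.35 kg (varies), lying flat on the jig between the rails, with flat solid black plastic caps on both ends. Origin: centre of its underside; x along its length, towards the stop. It starts 20 to 50 mm short of the stop and slides under light force (about 2 to 8 N).
- tube_front (a point): Centre of the tube's front end face (facing the stop), half way up the tube; axes as the tube's.
- tube_back (a point): Centre of the tube's rear end face (the one to push), 120 mm behind tube_front and half way up the tube; axes as the tube's.
- clamp (a joint): Clamp angle, rad: 0 = open (stable), grows as the handle goes over towards the tube, 1.4 = shut with nothing under the pad, a little less on the tube. A spring drives it away from its centre (0.6 to 0.8) to either side: flipping takes about 4 N at the handle's end at first, falling to none at the centre, after which it snaps shut by itself and stays.
- pivot (a point): Middle of the clamp's hinge pin, 70 mm above the bench, at jig x 10, y 75 mm; axes as the jig's. The handle turns about its x axis, moving only in the y-z plane. Two steel ears, 43 mm apart overall, top 79 mm above the bench, carry the pin. A 75 mm steel arm, rigid with the handle, stands up steeply on the tube's side when open (top 153 mm above the bench), level over the tube when shut.
- handle_end (a point): Top end of the clamp handle, on its axis; z points along the handle away from the pivot, x as the jig's. The handle is straight, 120 mm from the pivot; red grip 18 mm across on its outer 74 mm, 12 mm shank below. Open it leans 45 degrees away from the tube (end at jig y 160 mm, 155 mm above the bench), shut 35 degrees over the tube; at mid swing its end is 190 mm high.
- clamp_pad: Black rubber pad, 20 mm across, sprung (1.5 N/mm) on the end of the clamp arm, which presses down on the tube's top with about 4 N when the clamp is shut. Origin: where its spindle enters the arm; z along the spindle towards the pad's face, 21 mm away.
- caster_a: Bystander: caster standing upside down on its 85 x 65 mm steel plate, 68 mm black wheel on top, 89 mm high. Origin: centre of its underside.
- caster_b: Bystander: a second caster like caster_a.
- wheel: Bystander: loose black rubber wheel, 124 mm across, 38 mm high, lying flat. Origin: centre of its underside.
- oil_can: Bystander: grey plastic bottle with a yellow band and red cap, 54 mm across, 130 mm high. Origin: centre of its underside.
- spanner: Bystander: steel spanner lying on the bench. Origin: its underside.
- offcut: Bystander: aluminium channel offcut, 110 x 40 x 23 mm, lying on the bench beside the jig, 110 to 125 mm from the track's centre line on the side away from the clamp. Origin: centre of its underside.
- bolt: Bystander: brass-coloured bolt, 45 mm tall, standing on its 22 mm head. Origin: centre of its underside.
Things that resemble listed ones, but are neither listed nor needed, are in the scene too. What is shaped like the tube but green or turquoise is not meant.

How it is judged (in metres and radians):
On the way, in this order (a step that is already met when the one before it is completed fails the run):
1. the tube is home against the stop (gap under 4 mm) while the clamp is still open (x of tube_front in the frame of stop_face above -0.004 m and horizontal distance between tube_front and stop_face below 0.006 m and value of joint clamp below 0.25 rad), for 0.2 s.
2. the clamp has snapped shut on the tube (x of tube_front in the frame of stop_face above -0.004 m and value of joint clamp above 1.3 rad and contact force between clamp_pad and tube above 1.5 N), for 0.3 s.
At the end, for the whole second after the job is handed in: The tube's front end is within 4 mm of the stop face (6 mm measured in the horizontal plane), flat on the jig and at rest; the clamp stands shut (over 1.3 rad) with its pad pressing on the tube with more than 1.5 N (all of step 2 and horizontal distance between tube_front and stop_face below 0.006 m and angle between tube's own z axis and vertical below 0.05 rad and linear speed of tube below 0.01 m/s); the robot touches nothing.
It fails at once if the tube is lifted more than 10 mm off the jig or tipped (height (world z) of tube above 0.022 m or angle between tube's own z axis and vertical above 0.2 rad).
It fails at once if the tube is taken between the fingers (x of the grasp point in the frame of tube between -0.055 and 0.055 m and y of the grasp point in the frame of tube between -0.016 and 0.016 m and z of the grasp point in the frame of tube between 0 and 0.036 m).
It fails at once if the clamp handle is taken between the fingers (x of the grasp point in the frame of handle_end between -0.007 and 0.007 m and y of the grasp point in the frame of handle_end between -0.007 and 0.007 m and z of the grasp point in the frame of handle_end between -0.08 and 0.008 m).
It fails at once if another thing on the bench is moved by more than 25 mm (distance of any of caster_a, caster_b, wheel, oil_can, spanner, offcut, bolt from where it was at the start of the episode above 0.025 m).
It also fails if it takes over 45 s, if anything falls off the work surface, if the arm or the gripper's body presses on something with over 40 N, if the wrist force passes 120 N, or if a joint passes its speed limit or range.

## Robot

A 6-joint arm with a two-finger parallel gripper is mounted at the origin on the work surface. World frame = base frame: x ahead of the robot, y to its left, z up, the work surface at z = 0. Lengths are in m, angles in degrees, forces in N, time in s.
With the tool pointing down it reaches from about 0.4 to 0.825 m from the base axis. Payload 7 kg.
Tool frame: the origin (TCP) lies midway between the tips of the shut fingers; the grasp point (between the pads) lies 19 mm behind it; z points along the fingers, y is the direction in which the jaws open and shut (so a half turn about z gives the same grasp; the last joint's range is limited). The gripper opens to 88 mm and grips with 3 to 60 N. Pads are 19 mm wide; open, the fingers measure 130 mm over their backs; the gripper's body (78 mm by 193 mm) begins 47 mm behind the grasp point.
Start: joints at [82.512, 20.546, 0.682, 0, -70.136, -16.507], TCP at [0.275, 0.617, 0.227] pointing down, gripper open.
Joint ranges: [-176.03, 176.03], [-82.01, 121.73], [-58.28, 71.71], [-173.87, 95.51], [-174.79, -0.11], [-173.66, 173.66]. Speed limits (degrees/s): [136.94, 136.94, 172.46, 180, 180, 180].

## Interface

Orientations are given as [roll, pitch, yaw] about the fixed x, y, z axes, in that order (R = Rz(yaw) Ry(pitch) Rx(roll)).
In Python, from plant import sensors, cams, job gives the robot as it stands.
- The arm moves only by the tool move_arm, never from a script. Its argument "commands" is a list of rows, each a list of 7 numbers: the finger opening in cm, from 0 to 8.76, then the shift along the tool's x, y, z in cm, then the turn, a rotation vector about the tool's x, y, z in rad. In form: [[hand, x, y, z, wx, wy, wz], ...]. A call has exactly 8 rows; each row is the pose to reach, as a shift and turn from the pose commanded when the call began, along the tool's axes at that moment; what a row does not reach only later rows make up. A row lasts 1/8 s, in which the tool goes at most 62.5 mm and 10.7 degrees, less where a joint would pass 70% of its speed; a pose out of reach is approached as far as the arm can. A call with a gripper value outside its range is refused whole. The fingers move at their own pace and stop on an object; the grip force is fixed at half the most. Time passes only in rows, so rows that repeat a pose let the fingers close, or fill a call up. It gives the time, the measured TCP pose, the force and the opening at its end, in the units of the state.
- sensors.get_obs(): the state, without advancing time (a new reading comes with each control period).
- cams.snapshot(name): name is "side" or "top" or "wrist"; returns a dict with "frame" (480x640x3 uint8, red, green, blue), "camera_matrix" (3x3 intrinsics, pixels), "R" (3x3) and "t" (3): a world point X has camera coordinates R X + t. Camera axes: x right, y down, z forward; pixel columns grow to the right and rows downward; lengths in m; the calibration is good to about 2 mm. A picture is of the moment at which its call begins. There is no depth.
- job.close_job(): hands the job in, once; it reports no verdict.
The state is a dict: "clock": time; "joint_pos": joint angles; "qvel": joint speeds; "tau": joint torques, N m; "tool_pos": TCP position; "orientation": TCP orientation; "force": force on the tool from outside, world axes, zero at the start; "moment": the same for the moment, N m; "opening": finger opening in m.
Only numpy, scipy, OpenCV 4.12 (cv2) and the standard library are available. Lean on these libraries where they do the work, as an engineer would, in place of code of your own. Each camera call takes 0.05 s, during which the arm holds its last target.

## Working session

There is one attempt and no reset: what is moved stays moved. The work goes in short steps, Python scripts to look and compute and a tool call to move; the robot and the scene stay as the last step left them, time stands still between calls to the robot, and variables do not carry over. Pictures are saved under pics/ and viewed, and the job is handed in when it is done.

Besides the shell and the picture viewer there is one more tool, called after "Request:" as name(argument=value, ...), one argument or row to a line, values as JSON. move_arm: Moves the arm, as the interface text tells. Its arguments: {"type":"object","properties":{"commands":{"type":"array"}},"required":["commands"]}

```bash
mkdir -p pics; ls
python3 - <<'E'
from plant import sensors, cams, job
import cv2,numpy as np
print(sensors.get_obs())
for n in ["side","top","wrist"]:
    s=cams.snapshot(n); cv2.imwrite(f"pics/{n}0.png",s["frame"][:,:,::-1]); print(n,s["camera_matrix"].tolist(),np.round(s["R"],4).tolist(),s["t"])
    np.savez(f"{n}0.npz",**s)
E
```

```text
pics
{'clock': 0.0, 'joint_pos': array([ 8.25111364e+01,  2.05918068e+01,  6.33902838e-01, -1.83435355e-02,
       -7.01361444e+01, -1.65064534e+01]), 'qvel': array([ 0.05111193, -0.02115375, -0.01787812,  0.04150358, -0.07723885,
        0.03094755]), 'tau': array([ 1.87517021e-04, -5.82708442e+01,  2.93043888e+01,  6.99652523e+00,
        6.87154839e-03, -1.69074842e-04]), 'tool_pos': array([0.27433828, 0.61620442, 0.22562506]), 'orientation': array([ 1.79904928e+02, -1.01902845e-02, -2.40015556e+01]), 'force': array([-0.56295228,  0.12828114, -0.04597278]), 'moment': array([-0.05394937, -0.01375893,  0.0350836 ]), 'opening': 0.08741416940651131}
side [[522.0990765707139, 0.0, 318.9104252230937], [0.0, 522.0990765707139, 233.31284358846457], [0.0, 0.0, 1.0]] [[0.9935, -0.1124, -0.0158], [-0.0858, -0.6524, -0.753], [0.0744, 0.7495, -0.6579]] [-0.47397501  0.1091311   1.13818339]
top [[536.25204069982, 0.0, 323.40523518455103], [0.0, 536.25204069982, 234.98685389601198], [0.0, 0.0, 1.0]] [[0.0181, -0.9996, -0.0202], [-0.9914, -0.0154, -0.1299], [0.1295, 0.0224, -0.9913]] [0.00522692 0.51775037 1.33435446]
wrist [[410.84971251111403, 0.0, 316.46293917056846], [0.0, 410.84971251111403, 245.73697837406633], [0.0, 0.0, 1.0]] [[-0.407, -0.9134, 0.0013], [-0.8682, 0.3873, 0.3101], [-0.2838, 0.1251, -0.9507]] [ 0.67409625 -0.04014469  0.3919453 ]
```

View pics/side0.png

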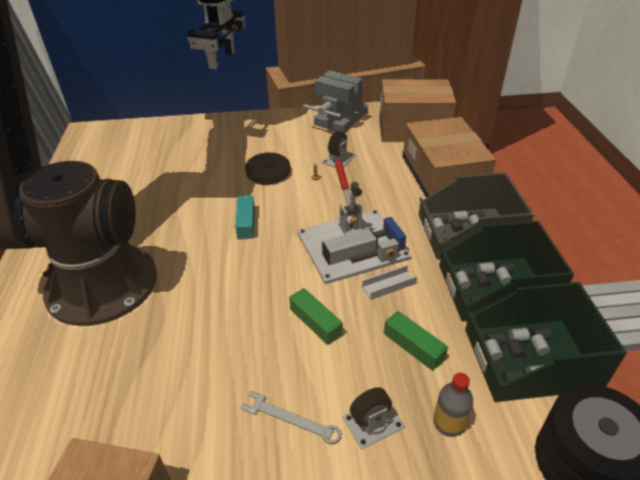

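View pics/top0.png

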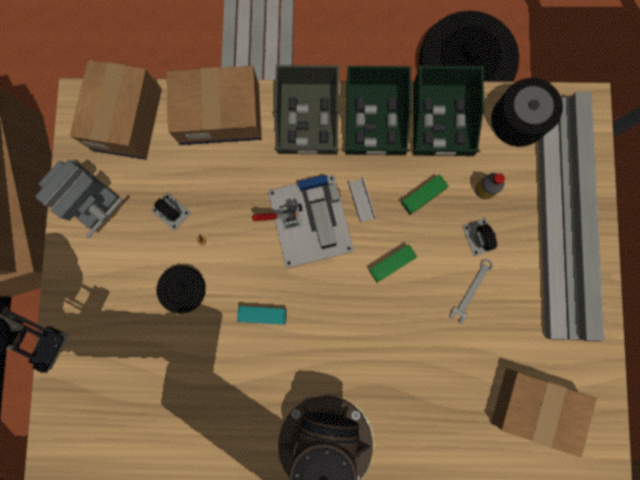

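View pics/wrist0.png

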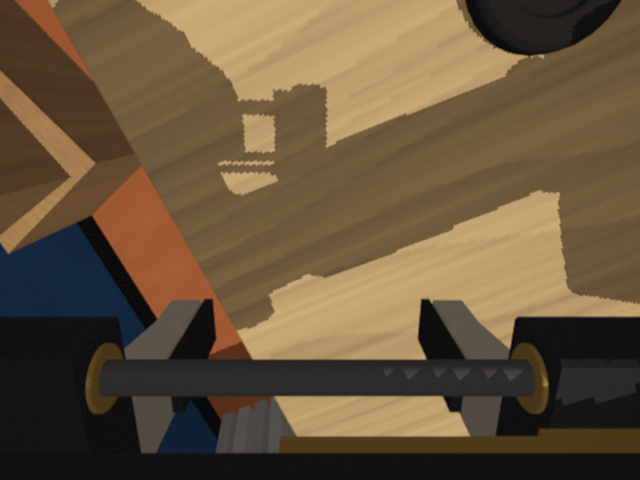

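The side view shows the jig at about (355,245), with the steel tube at (350,247), the blue stop at (395,235) and the red handle at (342,175). In the top view the jig is at (312,222), the tube at (320,217), the stop at (313,183) and the red grip at (264,216). I'll enlarge these to confirm.

Run:
```python
import cv2,numpy as np
t=cv2.imread("pics/top0.png")[165:275,240:380]; s=cv2.imread("pics/side0.png")[150:310,280:440]
cv2.imwrite("pics/topc.png",cv2.resize(t,None,fx=5.4,fy=5.4,interpolation=cv2.INTER_CUBIC))
cv2.imwrite("pics/sidec.png",cv2.resize(s,None,fx=3.75,fy=3.75,interpolation=cv2.INTER_CUBIC))
```

```text
(no output)
```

View pics/topc.png

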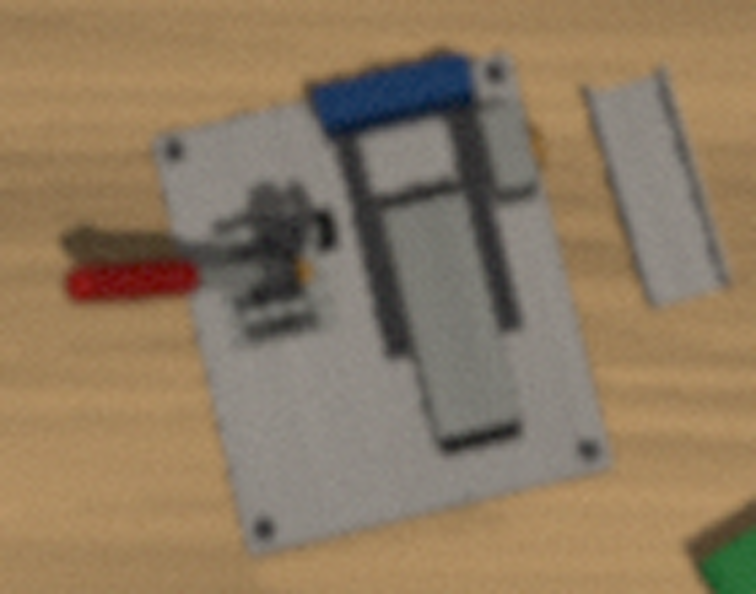

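View pics/sidec.png

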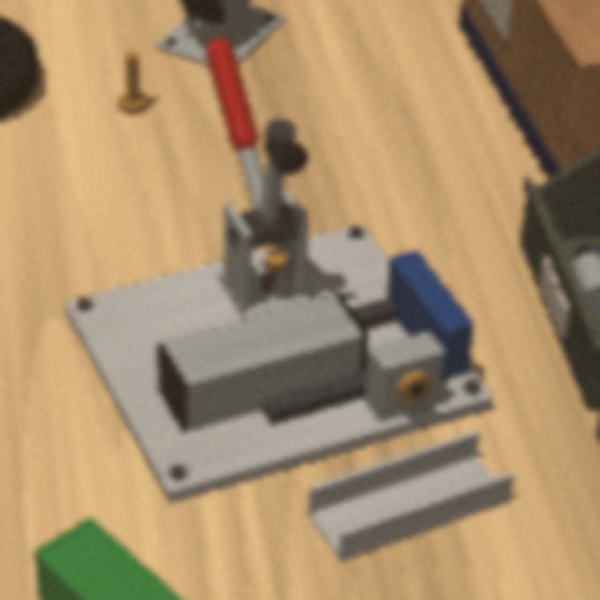

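The crops confirm it. Only the light steel tube with black caps lies between the rails; the green tubes (top view (425,194) and (393,262)) and the turquoise one (262,315) are decoys. I'll get the jig pose from the plate corners in both views and the tube position from its top edges.

```bash
cat > h.py <<'E'
import numpy as np
def ray(s,uv):
    K,R,t=s["camera_matrix"],s["R"],s["t"]
    d=R.T@np.linalg.inv(K)@np.array([uv[0],uv[1],1.]); return -R.T@t,d
def onz(s,uv,z):
    c,d=ray(s,uv); return (c+d*(z-c[2])/d[2])
def tri(obs):
    A=np.zeros((3,3));b=np.zeros(3)
    for s,uv in obs:
        c,d=ray(s,uv); d=d/np.linalg.norm(d); P=np.eye(3)-np.outer(d,d); A+=P;b+=P@c
    return np.linalg.solve(A,b)
def proj(s,X):
    p=s["camera_matrix"]@(s["R"]@X+s["t"]); return p[:2]/p[2]
def fit(J,W):
    J=np.array(J)[:,:2];W=np.array(W)[:,:2]
    a=(J-J.mean(0));b=(W-W.mean(0))
    th=np.arctan2((a[:,0]*b[:,1]-a[:,1]*b[:,0]).sum(),(a*b).sum())
    R=np.array([[np.cos(th),-np.sin(th)],[np.sin(th),np.cos(th)]])
    o=W.mean(0)-R@J.mean(0); return th,o,(W-(J@R.T+o))*1000
E
python3 - <<'E'
from h import *
T=np.load("top0.npz");S=np.load("side0.npz")
J=[(.1,.12),(.1,-.06),(-.11,-.06),(-.11,.12)]
tc=[(155,137),(508,55),(610,465),(253,553)]; sc=[(365,228),(493,403),(170,500),(65,305)]
f=lambda c,k,o:((c[0]+.5)/k-.5+o[0],(c[1]+.5)/k-.5+o[1])
TO=(240,165);SO=(280,150)
Wt=[onz(T,f(c,5.4,TO),.012) for c in tc]; Ws=[onz(S,f(c,3.75,SO),.012) for c in sc]
# near plate bottom corners visible in side; top edge used
for W in (Wt,Ws,(np.array(Wt)+np.array(Ws))/2):
    th,o,r=fit(J,W); print(np.degrees(th),o,r.round(1).tolist())
th,o,r=fit(J,(np.array(Wt)+np.array(Ws))/2)
R=np.array([[np.cos(th),-np.sin(th)],[np.sin(th),np.cos(th)]])
tj=lambda X:(R.T@(X[:2]-o)*1000).round(1)
# tube top rear edge in top view, stop top corners
for n,c,z in [("rearL",(438,440),.052),("rearR",(520,425),.052),("frontL",(380,200),.052),("frontR",(465,182),.052),("stopnearL",(328,137),.054),("stopnearR",(475,103),.054),("stopfarL",(308,88),.054),("stopfarR",(465,55),.054)]:
    print(n,tj(onz(T,f(c,5.4,TO),z)))
for n,c,z in [("rearL",(160,345),.052),("rearR",(188,382),.052),("frontR",(360,345),.052),("stopnearL",(390,258),.054),("stopnearR",(450,325),.054)]:
    print(n,tj(onz(S,f(c,3.75,SO),z)))
h=tri([(T,f((75,283),5.4,TO)),(S,f((218,42),3.75,SO))]);print("handle tip",h,tj(h))
E
```

```text
14.589442862242185 [0.57102993 0.02180271] [[-0.1, -1.8], [-2.4, 1.4], [1.0, 2.4], [1.5, -2.1]]
14.45498691410318 [0.57264867 0.01491675] [[0.3, 0.2], [-1.7, 0.3], [1.0, -1.4], [0.4, 0.9]]
14.52169852561085 [0.57183906 0.0183596 ] [[0.1, -0.8], [-2.0, 0.9], [1.0, 0.5], [0.9, -0.6]]
rearL [-81.7  22.7]
rearR [-83.9 -16. ]
frontL [35.1 22.8]
frontR [ 34.  -18.1]
stopnearL [69.9 39.7]
stopnearR [ 69.3 -31.4]
stopfarL [95.1 43.5]
stopfarR [ 92.9 -32.3]
rearL [-82.8  18.1]
rearR [-79.4 -17.6]
frontR [ 26.  -25.9]
stopnearL [76.7 37.5]
stopnearR [ 81.8 -31.7]
handle tip [0.54263102 0.17581129 0.15355595] [ 11.2 159.7]
```

Both views agree on a yaw of about 14.5° and a jig origin near (0.572, 0.018). The tube's rear end is at jig x ≈ -83, which leaves a gap of about 38 mm. Next I'll go to a hover behind the tube with the wrist camera trailing (yaw ≈ -165.5°), then re-measure with the wrist camera.

```bash
cat >> h.py <<'E'
from scipy.spatial.transform import Rotation as Ro
def plan(p0,e0,p1,e1):
    R0=Ro.from_euler('xyz',e0,degrees=True);R1=Ro.from_euler('xyz',e1,degrees=True)
    return (R0.inv().apply(np.array(p1)-p0)*100).round(2),(R0.inv()*R1).as_rotvec().round(4)
E
python3 - <<'E'
from h import *
# half-way pose then the end
a=([.275,.617,.227],[180,0,-24]);m=([.37,.30,.26],[180,0,-95]);e=([.445,-.01,.26],[180,0,-165.5])
print(plan(*a,*m));print(plan(*m,*e))
E
```

```text
(array([21.57, 25.1 , -3.3 ]), array([ 0.    , -0.    ,  1.2392]))
(array([ 30.23, -10.17,  -0.  ]), array([-0.    , -0.    ,  1.2305]))
```

Request:
move_arm(
  commands=[
    [0, 2.7, 3.1, -1, 0, 0, 0.15],
    [0, 5.4, 6.3, -2, 0, 0, 0.31],
    [0, 8.1, 9.4, -3.3, 0, 0, 0.46],
    [0, 10.8, 12.5, -3.3, 0, 0, 0.62],
    [0, 13.5, 15.7, -3.3, 0, 0, 0.77],
    [0, 16.2, 18.8, -3.3, 0, 0, 0.93],
    [0, 18.9, 22, -3.3, 0, 0, 1.08],
    [0, 21.6, 25.1, -3.3, 0, 0, 1.24],
  ],
)

```text
clock: 1.15
tool_pos: [0.3698, 0.298, 0.2595]
orientation: [180.0, 0.0, -95.3]
force: [0.4, -0.1, -0.0]
opening: 0.0131
```

Request:
move_arm(
  commands=[
    [0, 3.8, -1.3, 0, 0, 0, 0.15],
    [0, 7.6, -2.5, 0, 0, 0, 0.31],
    [0, 11.3, -3.8, 0, 0, 0, 0.46],
    [0, 15.1, -5.1, 0, 0, 0, 0.62],
    [0, 18.9, -6.4, 0, 0, 0, 0.77],
    [0, 22.7, -7.6, 0, 0, 0, 0.92],
    [0, 26.5, -8.9, 0, 0, 0, 1.08],
    [0, 30.2, -10.2, 0, 0, 0, 1.23],
  ],
)

```text
clock: 2.15
tool_pos: [0.4448, -0.0116, 0.2596]
orientation: [180.0, 0.0, -165.8]
force: [1.3, 0.4, -0.4]
opening: 0.0007
```

Run:
```python
from plant import sensors, cams, job
import cv2,numpy as np
o=sensors.get_obs();print(o["clock"],o["tool_pos"],o["orientation"],o["force"],o["opening"],o["joint_pos"].round(1))
s=cams.snapshot("wrist"); cv2.imwrite("pics/wrist1.png",s["frame"][:,:,::-1]);np.savez("wrist1.npz",**s)
```

```text
2.15 [ 0.44480019 -0.01164829  0.25960087] [ 1.79991695e+02  1.39846027e-02 -1.65805820e+02] [ 1.29791983  0.3842028  -0.44777373] 0.0006522284000687053 [ 24.   -3.1 -23.6  -0.  -69.6 -99.8]
```

View pics/wrist1.png

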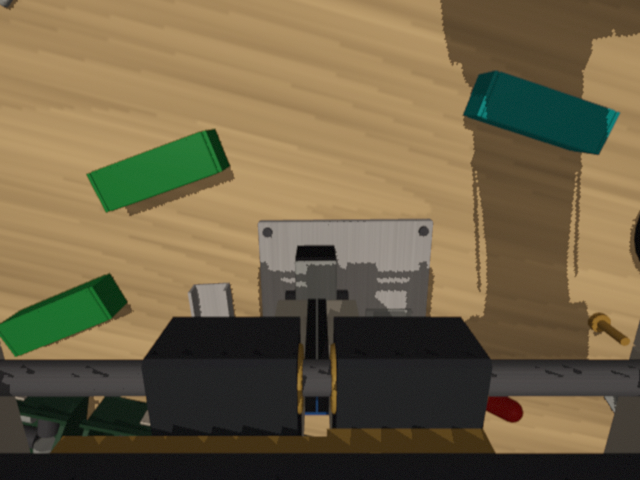

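The wrist view shows the plate's rear corners at about (259,221) and (432,220), and the tube's black rear cap at about (316,252). I'll enlarge that area.

Run:
```python
import cv2
t=cv2.imread("pics/wrist1.png")[200:320,240:450]
cv2.imwrite("pics/w1c.png",cv2.resize(t,None,fx=3.8,fy=3.8,interpolation=cv2.INTER_CUBIC))
```

```text
(no output)
```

View pics/w1c.png

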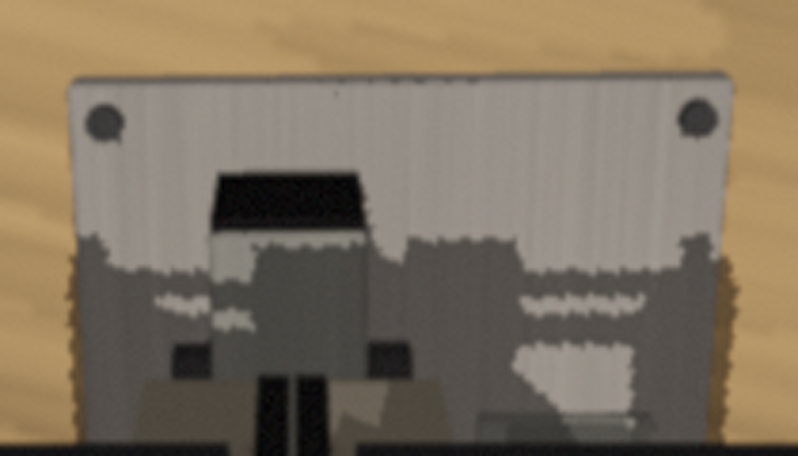

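Run:
```python
from h import *
W=np.load("wrist1.npz")
f=lambda c:((c[0]+.5)/3.8-.5+240,(c[1]+.5)/3.8-.5+200)
A=onz(W,f((69,86)),.012);B=onz(W,f((733,78)),.012)
d=B-A;L=np.linalg.norm(d);th=np.arctan2(-d[0],d[1]);print("len",L,"yaw",np.degrees(th))
R=np.array([[np.cos(th),-np.sin(th)],[np.sin(th),np.cos(th)]])
o=(A+B)[:2]/2-R@np.array([-.11,.03]);print("origin",o)
for n,c,z in [("capTL",(211,230),.052),("capTR",(367,230),.052),("capBL",(220,173),.012),("capBR",(358,173),.012),("screwL",(104,122),.014),("screwR",(697,118),.014)]:
    X=onz(W,f(c),z);print(n,X.round(4),(R.T@(X[:2]-o)*1000).round(1))
print(proj(W,np.array([.4448,-.0116,.2596])))
print("stage", o+R@np.array([-.105,0]), o+R@np.array([-.115,0]),"x",R[:,0])
```

```text
len 0.17818604231778823 yaw 14.888147314782385
origin [0.57165162 0.02153262]
capTL [ 0.4965 -0.0189  0.052 ] [-83.  -19.8]
capTR [0.487  0.0189 0.052 ] [-82.5  19.2]
capBL [ 0.4945 -0.0188  0.012 ] [-84.9 -19.2]
capBR [0.4853 0.0178 0.012 ] [-84.5  18.5]
screwL [ 0.4874 -0.0525  0.014 ] [-100.4  -49.9]
screwR [0.4473 0.1019 0.014 ] [-99.5 109.7]
[315.53090255 320.30667409]
stage [ 0.47017655 -0.00544533] [ 0.46051226 -0.00801466] x [0.96642925 0.25693287]
```

The wrist view gives a jig origin of (0.5717, 0.0215), a yaw of about 14.8° and the tube's rear at jig x ≈ -83.5, consistent with the top view. Now I'll descend behind the tube.

```bash
cat >> h.py <<'E'
def app(pose,row):
    p,e=pose;R=Ro.from_euler('xyz',e,degrees=True)
    return (np.array(p)+R.apply(np.array(row[:3])/100)).round(5),(R*Ro.from_rotvec(row[3:])).as_euler('xyz',degrees=True).round(3)
JY=14.8; JO=np.array([.5717,.0213])
def jw(x,y,z):
    c,s=np.cos(np.radians(JY)),np.sin(np.radians(JY)); return np.array([JO[0]+c*x-s*y,JO[1]+s*x+c*y,z])
def wj(X):
    c,s=np.cos(np.radians(JY)),np.sin(np.radians(JY)); d=np.array(X)[:2]-JO; return np.array([c*d[0]+s*d[1],-s*d[0]+c*d[1]])
E
python3 - <<'E'
from h import *
from plant import sensors
o=sensors.get_obs();print(o["tool_pos"],o["orientation"],o["clock"])
c=app(([.275,.617,.227],[180,0,-24]),[21.6,25.1,-3.3,0,0,1.24]); c=app(c,[30.2,-10.2,0,0,0,1.23]); print(c)
print(plan(*c,jw(-.108,0,.025),[180,0,-165.2]), jw(-.108,0,.025))
E
```

```text
[ 0.4451645  -0.01428947  0.25940794] [-1.79948095e+02 -4.89169706e-02 -1.66255796e+02] 2.2
(array([ 0.44527, -0.00996,  0.26   ]), array([ 180.   ,   -0.   , -165.521]))
(array([-2.22, -0.19, 23.5 ]), array([ 0.    ,  0.    , -0.0056])) [ 0.46728307 -0.00628814  0.025     ]
```

Request:
move_arm(
  commands=[
    [0, -0.5, 0, 2, 0, 0, 0],
    [0, -1, -0.1, 5, 0, 0, 0],
    [0, -1.6, -0.2, 9, 0, 0, -0.005],
    [0, -2.2, -0.2, 13, 0, 0, -0.005],
    [0, -2.2, -0.2, 15.5, 0, 0, -0.005],
    [0, -2.2, -0.2, 17, 0, 0, -0.005],
    [0, -2.2, -0.2, 17, 0, 0, -0.005],
    [0, -2.2, -0.2, 17, 0, 0, -0.005],
  ],
)

```text
clock: 3.2
tool_pos: [0.467, -0.0066, 0.0902]
orientation: [-180.0, 0.0, -165.2]
force: [0.3, 0.9, 0.6]
opening: 0.0002
```

Run:
```python
from plant import sensors, cams, job
from h import *
import cv2
o=sensors.get_obs();print(o["clock"],o["tool_pos"],o["orientation"],o["force"],wj(o["tool_pos"]))
s=cams.snapshot("side"); cv2.imwrite("pics/side2.png",cv2.resize(s["frame"][140:320,260:480,::-1],None,fx=3.3,fy=3.3,interpolation=cv2.INTER_CUBIC))
```

```text
3.2 [ 0.46701755 -0.0066264   0.090165  ] [-1.79995722e+02  3.94456434e-02 -1.65215908e+02] [0.32950743 0.88114771 0.60829754] [-0.10834312 -0.00025921]
```

View pics/side2.png

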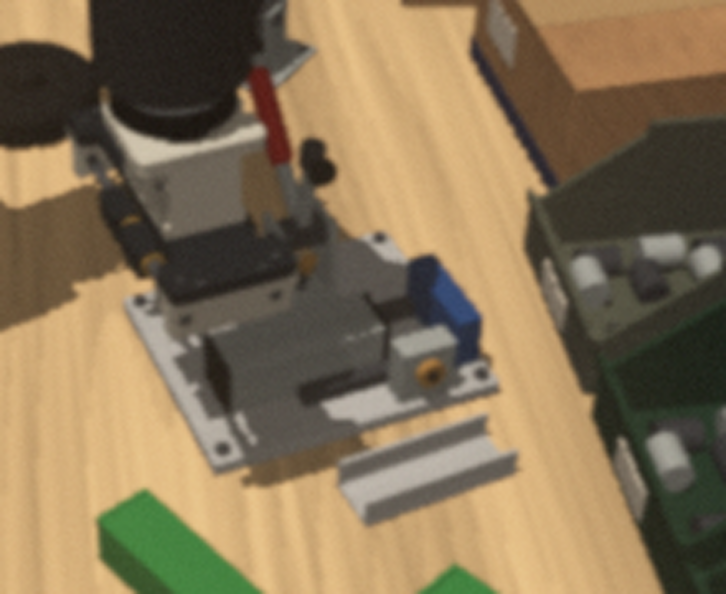

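The arm has settled accurately at jig (-108, 0) mm. To keep the gripper body clear of the clamp I'll lean it back 10°, then lower the fingertips to about mid-height behind the cap.

Request:
move_arm(
  commands=[
    [0, 0, 0, 0.5, 0, -0.05, 0],
    [0, 0, 0, 1.5, 0, -0.11, 0],
    [0, 0, 0, 3, 0, -0.175, 0],
    [0, 0, 0, 4.5, 0, -0.175, 0],
    [0, 0, 0, 5.7, 0, -0.175, 0],
    [0, 0, 0, 6, 0, -0.175, 0],
    [0, 0, 0, 6, 0, -0.175, 0],
    [0, 0, 0, 6, 0, -0.175, 0],
  ],
)

```text
clock: 4.25
tool_pos: [0.4671, -0.0065, 0.0302]
orientation: [180.0, 10.1, -165.2]
force: [0.4, -0.3, 0.2]
opening: 0.0004
```

Run:
```python
from plant import sensors, cams, job
from h import *
import cv2
o=sensors.get_obs();print(o["clock"],o["tool_pos"],o["orientation"],o["force"],wj(o["tool_pos"]))
s=cams.snapshot("side"); cv2.imwrite("pics/side3.png",cv2.resize(s["frame"][140:320,260:480,::-1],None,fx=3.3,fy=3.3,interpolation=cv2.INTER_CUBIC))
```

```text
4.25 [ 0.46714069 -0.00651583  0.03019498] [ 179.99143016   10.09390139 -165.22813539] [ 0.37711106 -0.29279491  0.15324657] [-0.10819582 -0.00018376]
```

View pics/side3.png

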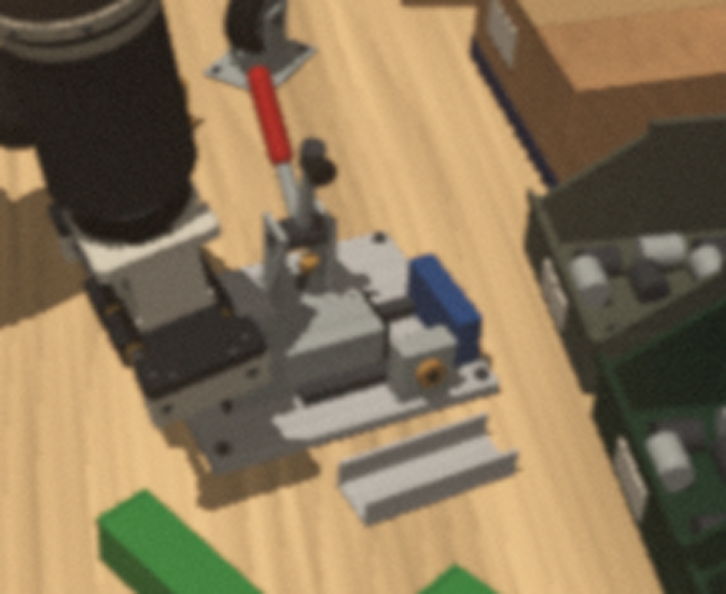

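The gripper now leans back and clears the clamp, which is still open, with the tips behind the cap. I'll push about 49 of the 54 mm first, then check the force.

Request:
move_arm(
  commands=[
    [0, -0.69, 0, 0.12, 0, 0, 0],
    [0, -1.28, 0, 0.23, 0, 0, 0],
    [0, -1.87, 0, 0.33, 0, 0, 0],
    [0, -2.56, 0, 0.45, 0, 0, 0],
    [0, -3.25, 0, 0.57, 0, 0, 0],
    [0, -3.84, 0, 0.68, 0, 0, 0],
    [0, -4.43, 0, 0.78, 0, 0, 0],
    [0, -4.83, 0, 0.85, 0, 0, 0],
  ],
)

```text
clock: 5.3
tool_pos: [0.5145, 0.0059, 0.0295]
orientation: [-180.0, 10.0, -165.2]
force: [-1.0, -2.0, -1.2]
opening: 0.0006
```

```bash
cat > look.py <<'E'
import sys
from plant import sensors, cams, job
from h import *
import cv2
o=sensors.get_obs();print(o["clock"],o["tool_pos"],o["orientation"],o["force"],wj(o["tool_pos"]))
s=cams.snapshot("side"); a=cv2.resize(s["frame"][140:320,260:440,::-1],None,fx=2.2,fy=2.2,interpolation=cv2.INTER_CUBIC)
s=cams.snapshot("top"); b=cv2.resize(s["frame"][160:280,240:360,::-1],None,fx=3.3,fy=3.3,interpolation=cv2.INTER_CUBIC)
cv2.imwrite(f"pics/{sys.argv[1]}.png",np.hstack([a,b]))
E
python3 look.py p1
```

```text
5.3 [0.51449884 0.00587586 0.02954447] [-179.99920431   10.02840595 -165.23041014] [-1.03111337 -2.00317011 -1.17172169] [-0.05924345 -0.00030062]
```

View pics/p1.png

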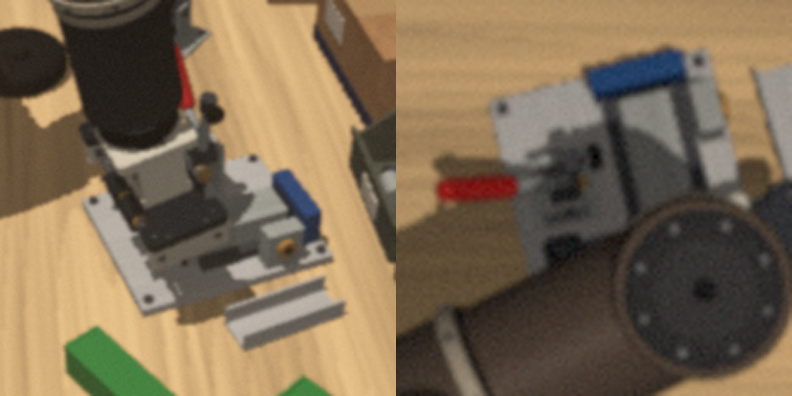

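The tube is nearly home, with about 5 mm left. I'll creep forward.

Request:
move_arm(
  commands=[
    [0, -0.1, 0, 0.02, 0, 0, 0],
    [0, -0.2, 0, 0.03, 0, 0, 0],
    [0, -0.3, 0, 0.05, 0, 0, 0],
    [0, -0.35, 0, 0.06, 0, 0, 0],
    [0, -0.4, 0, 0.07, 0, 0, 0],
    [0, -0.45, 0, 0.08, 0, 0, 0],
    [0, -0.5, 0, 0.09, 0, 0, 0],
    [0, -0.5, 0, 0.09, 0, 0, 0],
  ],
)

```text
clock: 6.4
tool_pos: [0.5191, 0.0071, 0.0296]
orientation: [-180.0, 10.0, -165.2]
force: [-3.1, -1.8, 3.1]
opening: 0.0006
```

```bash
python3 look.py p2
```

```text
6.4 [0.51907091 0.00707299 0.02959449] [-179.99985433   10.03292112 -165.23047194] [-3.1186216  -1.80019748  3.1298928 ] [-0.05451726 -0.00031113]
```

View pics/p2.png

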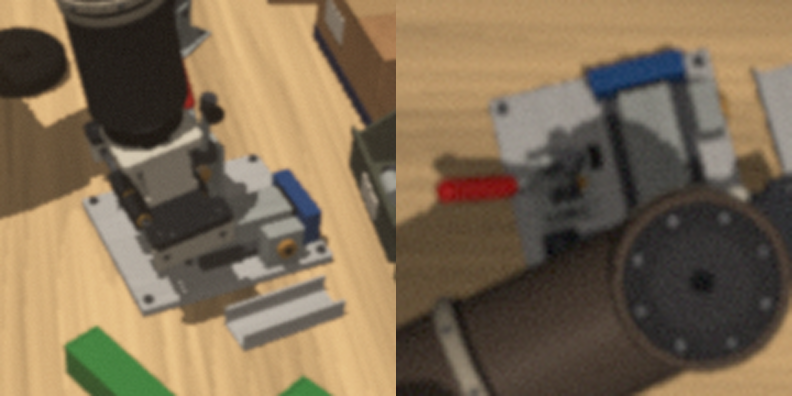

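Request:
move_arm(
  commands=[
    [0, -0.05, 0, 0.01, 0, 0, 0],
    [0, -0.1, 0, 0.02, 0, 0, 0],
    [0, -0.15, 0, 0.03, 0, 0, 0],
    [0, -0.2, 0, 0.03, 0, 0, 0],
    [0, -0.2, 0, 0.03, 0, 0, 0],
    [0, -0.2, 0, 0.03, 0, 0, 0],
    [0, -0.2, 0, 0.03, 0, 0, 0],
    [0, -0.2, 0, 0.03, 0, 0, 0],
  ],
)

```text
clock: 7.5
tool_pos: [0.5196, 0.0071, 0.0292]
orientation: [-180.0, 9.9, -165.2]
force: [-9.1, -1.0, 5.2]
opening: 0.0004
```

The force rose to 9 N and the advance stalled, which suggests it's at the stop. I'll press 2 mm more to confirm.

Request:
move_arm(
  commands=[
    [0, -0.05, 0, 0.01, 0, 0, 0],
    [0, -0.1, 0, 0.02, 0, 0, 0],
    [0, -0.15, 0, 0.03, 0, 0, 0],
    [0, -0.2, 0, 0.03, 0, 0, 0],
    [0, -0.2, 0, 0.03, 0, 0, 0],
    [0, -0.2, 0, 0.03, 0, 0, 0],
    [0, -0.2, 0, 0.03, 0, 0, 0],
    [0, -0.2, 0, 0.03, 0, 0, 0],
  ],
)

```text
clock: 8.5
tool_pos: [0.5197, 0.007, 0.0288]
orientation: [-180.0, 9.7, -165.3]
force: [-13.8, -0.4, 9.9]
opening: 0.0003
```

Run:
```python
from plant import sensors, cams
from h import *
import cv2
o=sensors.get_obs();print(o["clock"],o["tool_pos"],o["force"],wj(o["tool_pos"]))
s=cams.snapshot("side");np.savez("side4.npz",**s); a=cv2.resize(s["frame"][200:290,320:430,::-1],None,fx=7,fy=7,interpolation=cv2.INTER_CUBIC)
cv2.imwrite("pics/s4.png",a[:600])
s=cams.snapshot("top"); np.savez("top4.npz",**s);b=cv2.resize(s["frame"][165:245,270:360,::-1],None,fx=7,fy=7,interpolation=cv2.INTER_CUBIC)
cv2.imwrite("pics/t4.png",b)
```

```text
8.5 [0.51974628 0.00696434 0.0287523 ] [-13.84764451  -0.3686217    9.85109601] [-0.05389205 -0.0005887 ]
```

View pics/s4.png

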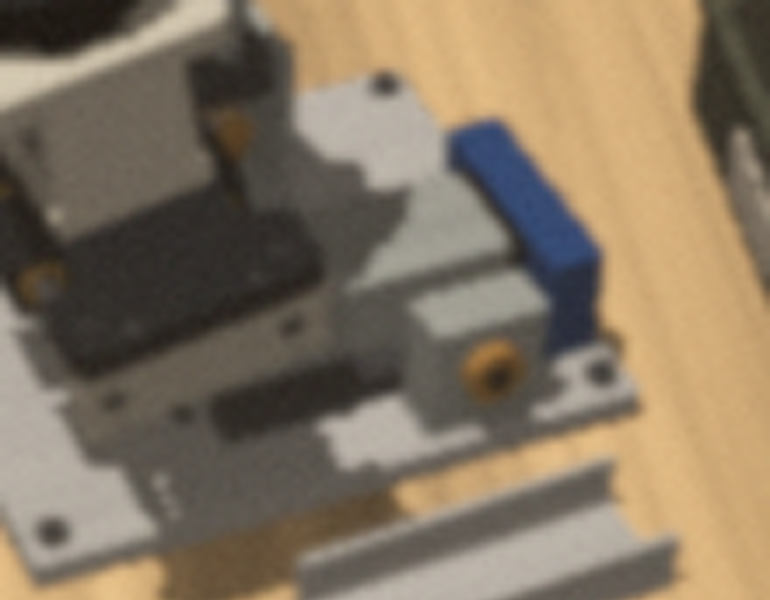

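View pics/t4.png

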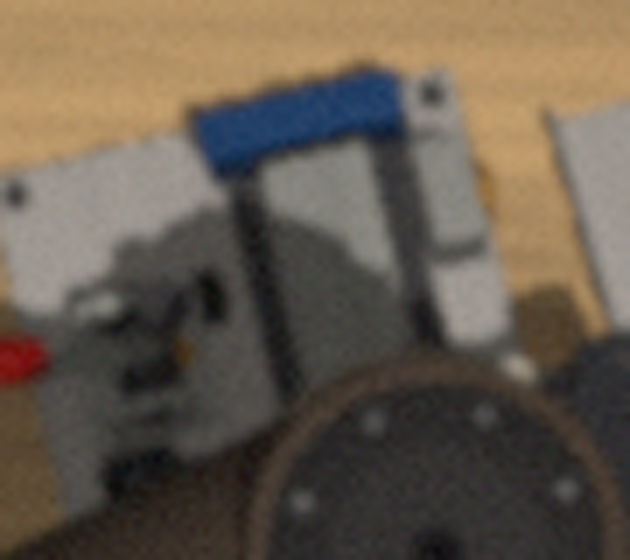

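The tube is home: the face shows no gap in either view, the advance stalled at jig x -54 (expected -54.4) with 14 N, and the clamp is still open. Next I'll back off, rise and bring the tool upright.

Request:
move_arm(
  commands=[
    [0, 1.97, 0, -0.35, 0, 0, 0],
    [0, 3.94, 0, -0.7, 0, 0, 0],
    [0, 3.42, 0, -3.66, 0, 0, 0],
    [0, 2.55, 0, -8.58, 0, 0.05, 0],
    [0, 1.68, 0, -13.5, 0, 0.1, 0],
    [0, 0.81, 0, -18.43, 0, 0.14, 0],
    [0, 0.11, 0, -22.37, 0, 0.175, 0],
    [0, -0.06, 0, -23.36, 0, 0.175, 0],
  ],
)

```text
clock: 9.6
tool_pos: [0.4869, -0.0013, 0.263]
orientation: [180.0, 0.4, -165.2]
force: [0.5, 0.7, 0.0]
opening: 0.0006
```

```bash
python3 look.py p5
python3 - <<'E'
from h import *
# commanded pose now
from plant import sensors
c=app(([.275,.617,.227],[180,0,-24]),[21.6,25.1,-3.3,0,0,1.24]); c=app(c,[30.2,-10.2,0,0,0,1.23])
for r in ([-2.2,-.2,17,0,0,-.005],[0,0,6,0,-.175,0],[-4.83,0,.85,0,0,0],[-.5,0,.09,0,0,0],[-.2,0,.03,0,0,0],[-.2,0,.03,0,0,0],[-.06,0,-23.36,0,.175,0]): c=app(c,r)
print(c,wj(c[0]))
a=(jw(.010,.215,.26),[180,0,-165.2]);print(plan(*c,*a))
E
```

```text
9.6 [ 0.48691897 -0.00125422  0.26296603] [ 179.99508456    0.37499722 -165.20404264] [0.52604109 0.70460706 0.00143464] [-0.08772966 -0.000149  ]
(array([ 0.48454, -0.00179,  0.26026]), array([ 180.   ,    0.   , -165.235])) [-9.01665691e-02 -5.92997812e-05]
(array([-10.  ,  21.51,   0.03]), array([ 0.    ,  0.    , -0.0006]))
```

View pics/p5.png

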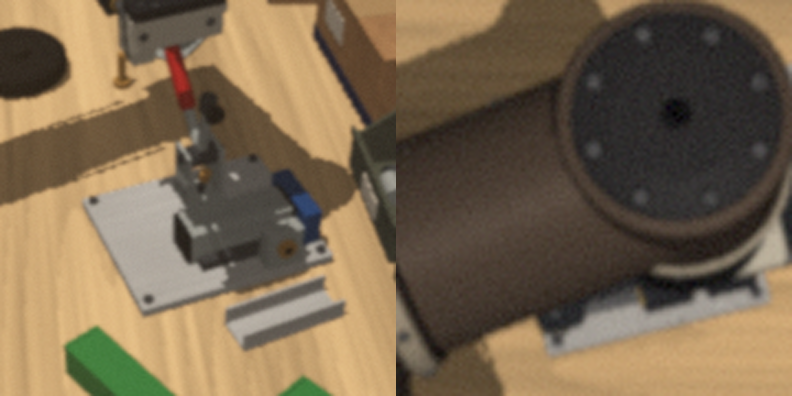

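The side view shows the tube still against the stop and the clamp open. I'll move over beyond the handle end.

Request:
move_arm(
  commands=[
    [0, -1.6, 3.5, 0, 0, 0, 0],
    [0, -3.3, 7, 0, 0, 0, 0],
    [0, -5, 11, 0, 0, 0, 0],
    [0, -7, 15, 0, 0, 0, 0],
    [0, -9, 19, 0, 0, 0, 0],
    [0, -10, 21.5, 0, 0, 0, 0],
    [0, -10, 21.5, 1.5, 0, 0, 0],
    [0, -10, 21.5, 1.5, 0, 0, 0],
  ],
)

```text
clock: 10.7
tool_pos: [0.5248, 0.2302, 0.2426]
orientation: [-179.9, -0.2, -165.2]
force: [0.0, 0.9, 0.1]
opening: 0.0005
```

Run:
```python
from plant import sensors, cams
from h import *
import cv2
o=sensors.get_obs();print(o["clock"],o["tool_pos"],o["orientation"],wj(o["tool_pos"]))
s=cams.snapshot("side");np.savez("side6.npz",**s); a=cv2.resize(s["frame"][70:290,240:460,::-1],None,fx=2.7,fy=2.7,interpolation=cv2.INTER_CUBIC)
cv2.imwrite("pics/s6.png",a)
s=cams.snapshot("wrist");np.savez("wrist6.npz",**s); cv2.imwrite("pics/w6.png",s["frame"][:,:,::-1])
```

```text
10.7 [0.52480481 0.23019638 0.24258029] [-179.92792425   -0.20695153 -165.24531136] [0.00802233 0.21394509]
```

View pics/s6.png

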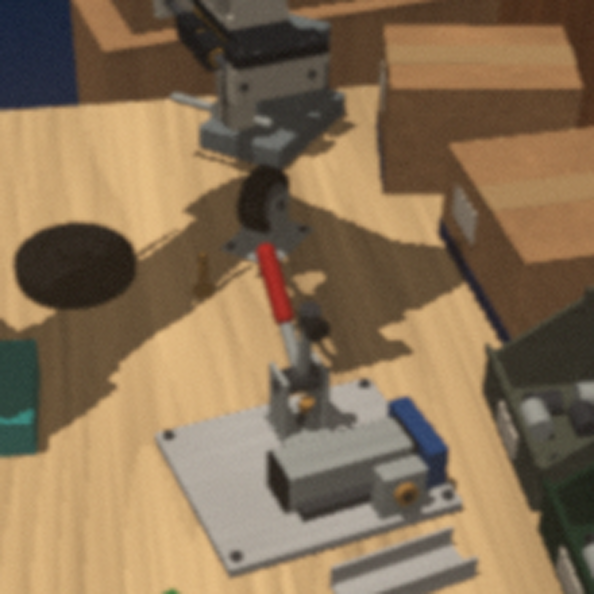

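View pics/w6.png

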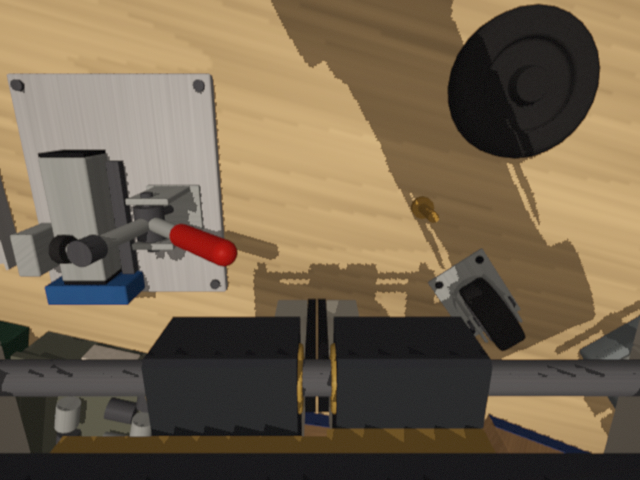

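The wrist view shows the red grip end at (228,254), the tube against the blue stop at (95,285) and caster_a well clear at (480,300). I'll check the handle tip position by triangulation.

Run:
```python
from h import *
W=np.load("wrist6.npz");S=np.load("side6.npz")
X=tri([(W,(227,252)),(S,(338.1,163))]);print(X,wj(X),proj(W,X),proj(S,X))
e=jw(.01,.16,.155);print(e,proj(W,e),proj(S,e))
for n,uv in [("L",(49,303)),("R",(131,303))]: print(n,wj(onz(W,uv,.054)))
print("tube front/back TL/TR", [wj(onz(W,uv,.052)) for uv in [(62,282),(122,274),(40,156),(103,156)]])
```

```text
[0.54287401 0.17435902 0.14808762] [0.01122864 0.15534452] [226.71947334 253.80091534] [337.63098789 163.2145366 ]
[0.54049691 0.1785462  0.155     ] [231.62286178 255.51747811] [336.38653835 159.78668934]
L [ 0.09221822 -0.0358913 ]
R [0.09228555 0.04073454]
tube front/back TL/TR [array([ 0.07185251, -0.0210019 ]), array([0.063963  , 0.03559407]), array([-0.04236581, -0.0174679 ]), array([-0.04230357,  0.03532544])]
```

The triangulated handle end matches the given geometry within a few mm. I'll descend outside it to z = 135 mm and approach.

Request:
move_arm(
  commands=[
    [0, 0, 0, 3, 0, 0, 0],
    [0, 0, 0, 7, 0, 0, 0],
    [0, 0, 0, 10, 0, 0, 0],
    [0, 0, 0, 11, 0, 0, 0],
    [0, 0, 0, 11, 0, 0, 0],
    [0, 0, -0.8, 11, 0, 0, 0],
    [0, 0, -1.6, 11, 0, 0, 0],
    [0, 0, -2, 11, 0, 0, 0],
  ],
)

```text
clock: 11.8
tool_pos: [0.5315, 0.2114, 0.1355]
orientation: [180.0, 0.1, -165.3]
force: [-0.3, 0.3, 0.1]
opening: 0.0004
```

Run:
```python
from plant import sensors, cams
from h import *
import cv2
o=sensors.get_obs();print(o["clock"],o["tool_pos"],o["orientation"],o["force"],wj(o["tool_pos"]))
s=cams.snapshot("side"); a=cv2.resize(s["frame"][70:290,240:460,::-1],None,fx=2.7,fy=2.7,interpolation=cv2.INTER_CUBIC)
cv2.imwrite("pics/s7.png",a)
s=cams.snapshot("wrist"); cv2.imwrite("pics/w7.png",s["frame"][:,:,::-1])
```

```text
11.8 [0.53148161 0.21137038 0.13554986] [ 1.79974733e+02  5.82998535e-02 -1.65257156e+02] [-0.26957159  0.29555679  0.12106191] [0.00966859 0.19403811]
```

View pics/s7.png

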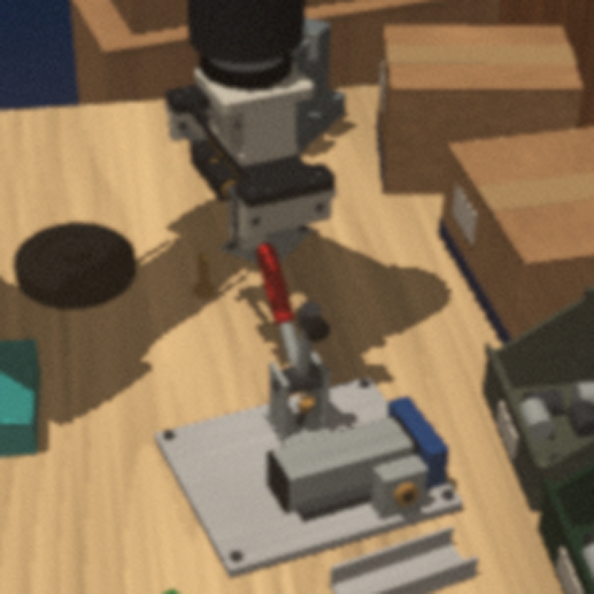

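View pics/w7.png

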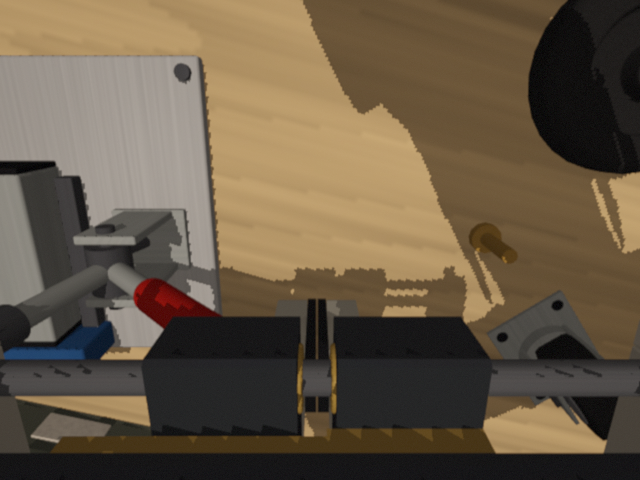

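The tips are beyond the handle end at jig y = 194 mm with no contact, and the body sits above the handle. Now I'll push towards the tube, rising slightly with the arc.

Request:
move_arm(
  commands=[
    [0, 0, -0.7, 0, 0, 0, 0],
    [0, 0, -1.4, -0.1, 0, 0, 0],
    [0, 0, -2.1, -0.3, 0, 0, 0],
    [0, 0, -2.8, -0.5, 0, 0, 0],
    [0, 0, -3.5, -0.7, 0, 0, 0],
    [0, 0, -4.2, -0.9, 0, 0, 0],
    [0, 0, -4.9, -1.1, 0, 0, 0],
    [0, 0, -5.6, -1.3, 0, 0, 0],
  ],
)

```text
clock: 12.9
tool_pos: [0.5477, 0.1597, 0.15]
orientation: [179.9, 0.4, -165.2]
force: [0.3, 5.5, 4.5]
opening: 0.0003
```

Run:
```python
from plant import sensors, cams
from h import *
import cv2
o=sensors.get_obs();print(o["clock"],o["tool_pos"],o["orientation"],o["force"],wj(o["tool_pos"]))
s=cams.snapshot("side"); a=cv2.resize(s["frame"][70:290,240:460,::-1],None,fx=2.7,fy=2.7,interpolation=cv2.INTER_CUBIC)
cv2.imwrite("pics/s8.png",a)
s=cams.snapshot("wrist"); cv2.imwrite("pics/w8.png",s["frame"][:,:,::-1])
```

```text
12.9 [0.5476549  0.15972353 0.15001031] [ 179.86678942    0.35257861 -165.15204042] [0.33854986 5.5075882  4.52591929] [0.01211234 0.13997333]
```

View pics/s8.png

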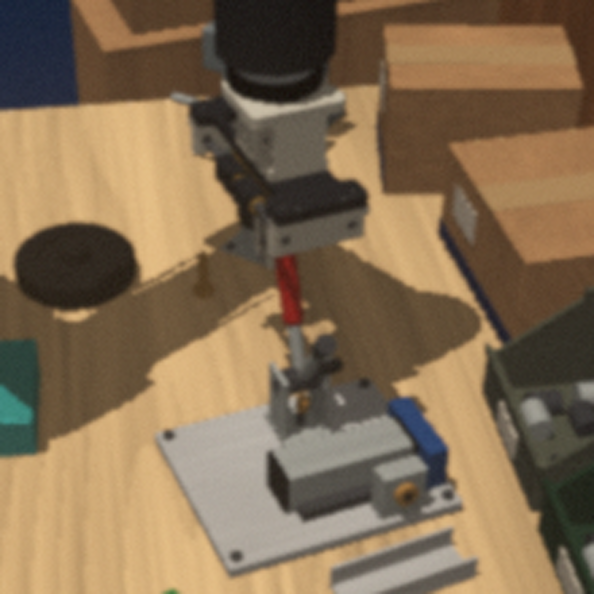

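View pics/w8.png

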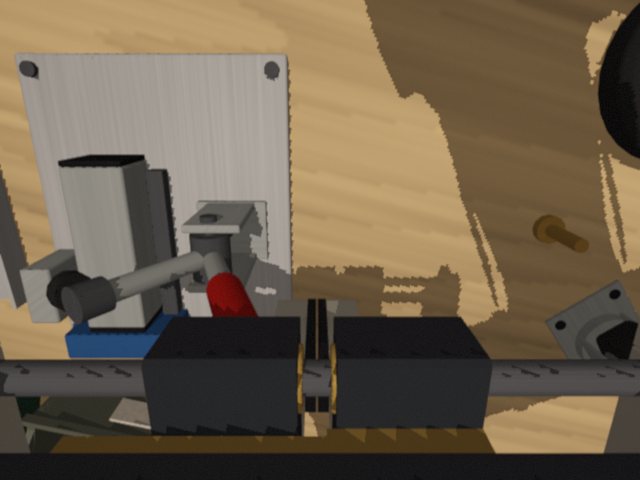

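The handle is swinging over as intended (about 5 N). I'll continue past the centre.

Request:
move_arm(
  commands=[
    [0, 0, -0.7, -0.1, 0, 0, 0],
    [0, 0, -1.4, -0.2, 0, 0, 0],
    [0, 0, -2.1, -0.3, 0, 0, 0],
    [0, 0, -2.8, -0.4, 0, 0, 0],
    [0, 0, -3.5, -0.4, 0, 0, 0],
    [0, 0, -4.2, -0.4, 0, 0, 0],
    [0, 0, -4.9, -0.4, 0, 0, 0],
    [0, 0, -4.9, -0.4, 0, 0, 0],
  ],
)

```text
clock: 14.0
tool_pos: [0.5579, 0.1098, 0.1517]
orientation: [-180.0, -0.0, -165.3]
force: [-0.4, 0.7, 0.1]
opening: 0.0005
```

Run:
```python
from plant import sensors, cams
from h import *
import cv2
o=sensors.get_obs();print(o["clock"],o["tool_pos"],o["orientation"],o["force"],wj(o["tool_pos"]))
s=cams.snapshot("side"); a=cv2.resize(s["frame"][70:290,240:460,::-1],None,fx=2.7,fy=2.7,interpolation=cv2.INTER_CUBIC)
cv2.imwrite("pics/s9.png",a)
s=cams.snapshot("wrist"); cv2.imwrite("pics/w9.png",s["frame"][:,:,::-1])
```

```text
14.0 [0.55789666 0.10983184 0.15174267] [-1.79995508e+02 -1.32867130e-02 -1.65268284e+02] [-0.40078258  0.67618344  0.11639399] [0.00926969 0.08912065]
```

View pics/s9.png

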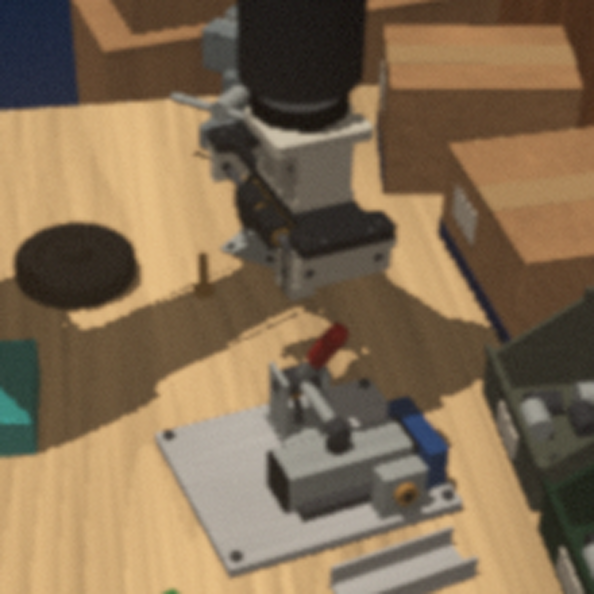

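View pics/w9.png

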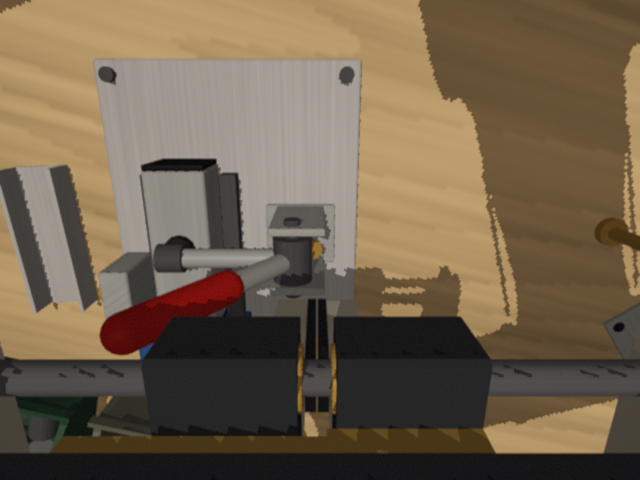

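It has snapped shut: the arm is level over the tube with its pad down, and the handle leans over at (180,310) in the wrist view. I'll withdraw outward and up.

Request:
move_arm(
  commands=[
    [0, 0, 1, -0.5, 0, 0, 0],
    [0, 0, 2.5, -1.5, 0, 0, 0],
    [0, 0, 4.5, -3, 0, 0, 0],
    [0, 0, 7, -5, 0, 0, 0],
    [0, 0, 10, -7.5, 0, 0, 0],
    [0, 0, 12, -9, 0, 0, 0],
    [0, 0, 13, -10, 0, 0, 0],
    [0, 0, 13, -10, 0, 0, 0],
  ],
)

```text
clock: 15.1
tool_pos: [0.5246, 0.2368, 0.2523]
orientation: [180.0, 0.0, -165.2]
force: [-1.3, 0.3, -0.2]
opening: 0.0006
```

Run:
```python
from plant import sensors, cams
from h import *
import cv2
o=sensors.get_obs();print(o["clock"],o["tool_pos"],o["force"],wj(o["tool_pos"]))
s=cams.snapshot("side"); cv2.imwrite("pics/s10f.png",s["frame"][:,:,::-1]); a=cv2.resize(s["frame"][170:300,290:430,::-1],None,fx=4,fy=4,interpolation=cv2.INTER_CUBIC)
cv2.imwrite("pics/s10.png",a)
s=cams.snapshot("wrist");np.savez("wrist10.npz",**s); cv2.imwrite("pics/w10.png",s["frame"][:,:,::-1])
```

```text
15.1 [0.52462993 0.23678833 0.25227651] [-1.28748055  0.31154029 -0.19356004] [0.00953714 0.22036301]
```

View pics/s10.png

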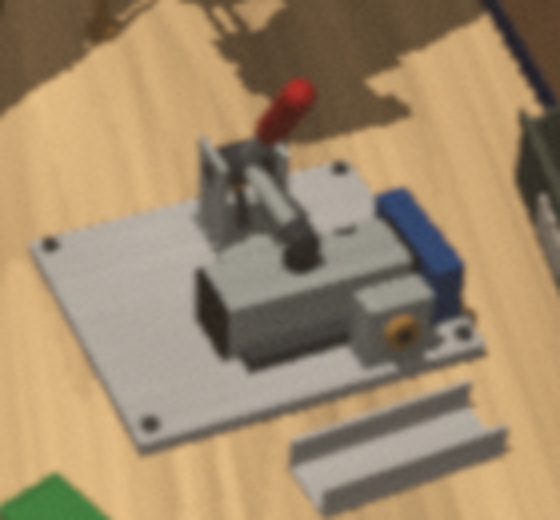

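View pics/w10.png

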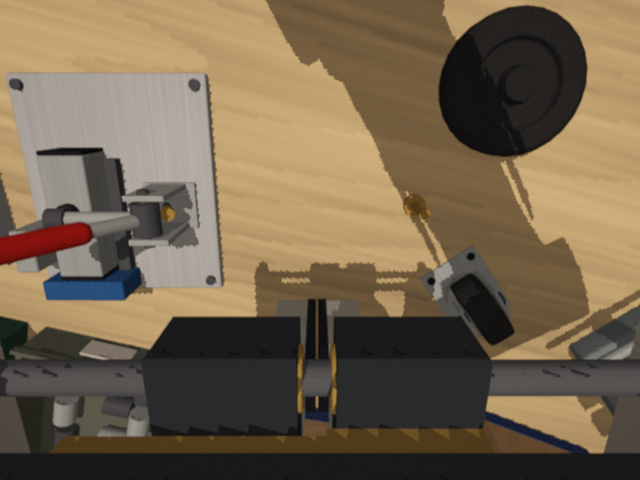

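View pics/s10f.png

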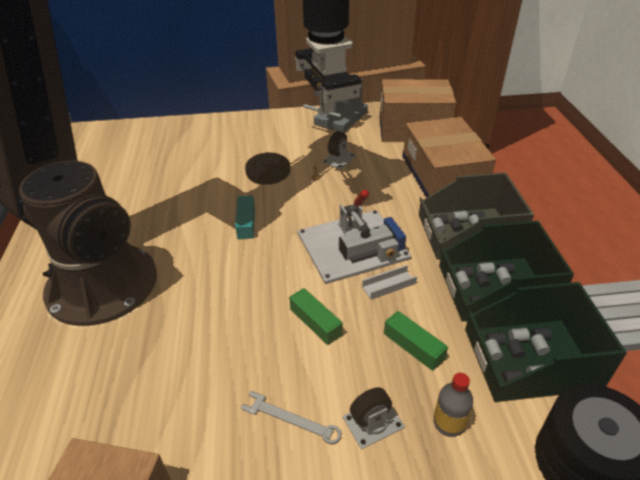

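The side crop shows the pad down on the tube at (300,255) and the tube touching the blue stop at (405,240). The full side view shows the bystanders in their starting places. One last check on the tube's rear edge, then I'll hand in.

Run:
```python
from h import *
from plant import sensors,job
W=np.load("wrist10.npz")
print("tube rear jig x",[wj(onz(W,uv,.052))*1000 for uv in [(40,155),(103,154)]], "plate rear",[wj(onz(W,uv,.012))*1000 for uv in [(9,74),(207,74)]])
o=sensors.get_obs();print(o["clock"],abs(o["qvel"]).max(),o["force"])
job.close_job()
```

```text
tube rear jig x [array([-41.32239212, -16.13587843]), array([-42.1383591 ,  37.85274407])] plate rear [array([-108.68058397,  -55.45039601]), array([-108.61181351,  122.08093399])]
15.2 0.5712342927417329 [ 0.15237463 -0.40718288  0.20915229]
the job is handed in; nothing more can be done
```

I pushed the tube home against the blue stop with closed fingertips, then pushed the clamp handle past its centre until it snapped shut. After withdrawing clear I handed the job in at 15.2 s; no verdict is reported.

**Tube:** the push stalled at the expected position (TCP at jig x -54 mm) with the force rising to about 14 N, and the clamp was still open. The last pictures show no gap at the stop. The wrist view put the tube's rear edge at jig x ≈ -42 mm, against -45 mm nominal. That 3 mm disagreement is about what I'd expect from reading pixels at the image edge; the plate's rear edge measured 1.4 mm off the same way.

**Clamp:** the side and wrist pictures show it shut, with the pad on the tube. I could not measure the pad's force directly.

**Bystanders and robot:** by eye, the bystanders look unmoved. The wrist force was near zero and the gripper was well clear at the end.

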